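Switch on the lamp box under its drop guard

ROBOT

A 6-joint arm with a two-finger parallel gripper is mounted at the origin on the work surface; the furniture and walls round the work are solid. World frame = base frame: x ahead of the robot, y to its left, z up, the work surface at z = 0. Lengths are in m, angles in degrees, forces in N, time in s.
With the tool pointing down it reaches from about 0.325 to 0.775 m from the base axis. Payload 5.5 kg.
Tool frame: the origin (TCP) lies at the centre of the arm's flange, where the gripper is bolted on; the fingertips stand 182 mm ahead of it and the grasp point (between the pads) lies 163 mm ahead of it; z points along the fingers, y is the line along which they close (so a half turn about z gives the same grasp; the last joint's range is limited). The gripper opens to 88 mm and grips with 3 to 60 N. Pads are 20 mm wide; open, the fingers measure 115 mm over their backs; the gripper's body (75 mm by 178 mm) begins 61 mm behind the grasp point.
Start: joints at [-71.201, 5.22, 70.514, -0, 104.267, -3.249], TCP at [0.225, -0.556, 0.405] pointing down, gripper open.
Joint ranges: [-164.24, 164.24], [-49.07, 125.15], [9.68, 141.18], [-86.29, 266.29], [3.28, 154.24], [-151.56, 151.56]. Speed limits (degrees/s): [147.25, 147.25, 172.46, 180, 180, 180].

INTERFACE

Orientations are given as [roll, pitch, yaw] about the fixed x, y, z axes, in that order (R = Rz(yaw) Ry(pitch) Rx(roll)).
In Python, from station import r gives the robot as it stands. The module is installed in compiled form; this text tells all that it offers. Calls block until the motion is done:
- r.reach(position, orientation): joint-space move of the TCP to a pose.
- r.servo_line(position, rotation=None, speed=0.15): straight line of the TCP; rotation=None keeps the orientation; speed is the mean speed in m/s.
- r.move_joints(angles): joint-space move.
- r.let_go() and r.grab(squeeze=None): open the fingers fully, or close them until they stop; squeeze is the grip in N (None keeps the last).
- r.wait(seconds).
- r.inverse_kinematics(position, orientation): joint angles nearest the present ones, or None.
- r.sense(): the state.
- r.snapshot(name): name is "side" or "top"; returns a dict with "frame" (420x560x3 uint8, red, green, blue), "fx", "fy", "cx", "cy" (pixels), "dist_coeffs" ([k1, k2, p1, p2, k3] as OpenCV has them; the pictures are not rectified), "R" (3x3) and "t" (3): a world point X has camera coordinates R X + t. Camera axes: x right, y down, z forward; pixel columns grow to the right and rows downward; lengths in m; the calibration is good to about 2 mm. A picture is of the moment at which its call begins. There is no depth.
A pose or a line that the arm cannot do raises r.IKError and nothing moves.
- r.hand_in(): hands the job in; it is judged then, once.
The state is a dict: "clock": time; "joints": joint angles; "joint_vel": joint speeds; "joint_torque": joint torques, N m; "tcp_pos": TCP position; "orientation": TCP orientation; "contact_force": force on the tool from outside, world axes, zero at the start; "torque": the same for the moment, N m; "opening": finger opening in m; "gripper_force": force on a finger pad.
Only numpy, scipy, OpenCV 4.12 (cv2) and the standard library are available. Lean on these libraries where they do the work, as an engineer would, in place of code of your own. Each camera call takes 0.05 s, during which the arm holds its last target. There are 200 camera calls.

TASK

Two switch boxes stand on the bench; on the one with the round dome lamp on its panel, lift the hinged guard with a finger and swing it back until it stays open, then push the toggle underneath fully over to the far side. Then tip the guard forward and let it drop shut by itself over the switched toggle. Work gently, pick nothing up, and leave the other box and the things standing around alone.

Things in the scene. Friction and masses are not known exactly. Their poses are not given: they have to be found in the camera images.
- lamp_box: The box to work on, with a round white dome lamp (30 mm across, 24 mm high) on its panel beside the guard, 10 mm in front and 47 mm left of the box centre. Fixed grey box, 110 mm deep (x), 130 mm wide (y), 50 mm high to its flat panel; origin at the centre of its underside; x runs from its front to its back (roughly away from the robot), y to its left. The hinge is at the back, the guard's lip at the front.
- lamp_guard (a joint): Angle of the guard of the lamp box: 0 = shut over the toggle, grows as the front end rises and swings up and back, stop at 1.85 rad. Weight 60 g, no spring: let go below about 1.4 rad it falls shut, let go beyond about 1.5 rad it falls back on its stop and stays open.
- lamp_hinge (a point): Hinge axis of the lamp box's guard, at mid width: 45 mm behind the box centre, 74 mm above the bench (24 mm above the panel). The axis is the box's y axis. The guard is a grey cover 56 mm wide, open below, of 3 mm plate: shut, it reaches 67 mm forward from the hinge, its flat top is 17 mm above the hinge and its side and front walls end 19 mm below the hinge (5 mm over the panel).
- lamp_lip (a point): Middle of the outer (front) edge of the thumb lip on the guard of the lamp box, 3 mm thick and 46 mm wide, sloping forward and slightly up 22 mm from the top of the guard's front wall; moves with the guard. Shut, it is 88 mm in front of the hinge and 23 mm above it, 12 mm behind the box's front edge, with about 40 mm of free height over the panel beneath.
- lamp_toggle (a joint): Angle of the toggle of the lamp box: 0 = off, leaning 0.35 rad to the front; 0.7 = on, leaning 0.35 rad to the back. It is stiff (about 1.5 N at the tip), stays where it is left and must be pushed all the way over.
- lamp_tip (a point): Point near the end of the toggle of the lamp box (round steel bat, 10 mm thick there, ends 3 mm beyond this point), 28 mm from its pivot; the pivot is 39 mm in front of the hinge and 5 mm above the panel. Moves with the toggle.
- fuse_box: The other switch box, which must be left alone: same make, size, axes and guard, but with a flat white bar (56 x 16 x 10 mm) on its panel in place of the dome lamp. Origin at the centre of its underside.
- fuse_guard (a joint): Guard angle of the other box, 0 = shut; to be left so.
- fuse_toggle (a joint): Toggle of the other box, 0 = off; to be left so.
- coupling: Loose brass pipe coupling standing on end, 44 x 50 mm, 35 mm high, bystander; origin at the centre of its underside.
- tape_roll: Loose roll of black tape lying flat, 62 mm across, 19 mm high, bystander; origin at the centre of its underside.
- capped_jar: Loose glass jar with a white cap, 42 mm across, 82 mm high, bystander; origin at the centre of its underside.
- spanner: Loose steel spanner lying flat on the 3 mm bench mat, 188 mm long, 36 mm wide, 10 mm high, bystander; origin at the centre of its underside.

How it is judged (in metres and radians):
On the way, in this order (a step that is already met when the one before it is completed fails the run):
1. the guard of the lamp box stands open by itself, past upright, with the toggle still off (value of joint lamp_guard above 1.6 rad and value of joint lamp_toggle below 0.2 rad), for 0.2 s.
2. the toggle is over on its far side while the guard is still open (value of joint lamp_toggle above 0.6 rad and value of joint lamp_guard above 1.2 rad), for 0.2 s.
At the end, for the whole second after the job is handed in: The guard of the lamp box is shut (below 0.06 rad) over its toggle, which is on (beyond 0.6 of 0.7 rad); the other box's guard is shut (below 0.06 rad) and its toggle off (below 0.1 rad); coupling, tape roll, jar and spanner lie within 30 mm of where they were, the jar upright (value of joint each of lamp_guard, fuse_guard below 0.06 rad and value of joint lamp_toggle above 0.6 rad and value of joint fuse_toggle below 0.1 rad and distance of each of coupling, tape_roll, capped_jar, spanner from where it was at the start of the episode below 0.03 m and angle between capped_jar's own z axis and vertical below 0.2 rad); the robot touches nothing.
It fails at once if the toggle of the lamp box is moved while the guard is not yet open (off its off end, guard between 0.1 and 1.2 rad, a finger on the toggle) (value of joint lamp_guard between 0.1 and 1.2 rad and value of joint lamp_toggle above 0.3 rad and contact force between the arm and lamp_toggle above 0.3 N).
It fails at once if the guard is pressed shut instead of dropping by itself (pushed with over 4 N below 0.6 rad with the toggle on) (value of joint lamp_toggle above 0.6 rad and value of joint lamp_guard below 0.6 rad and contact force between the arm and lamp_guard above 4 N).
It fails at once if the lamp box is handled roughly (over 25 N) (contact force between the arm and lamp_box above 25 N).
It fails at once if the guard or toggle of the other box is moved (value of joint fuse_guard above 0.2 rad or value of joint fuse_toggle above 0.3 rad).
It fails at once if a bystander is picked up (over 20 mm above the bench) or pushed away by more than 30 mm (height (world z) of any of coupling, tape_roll, capped_jar, spanner above 0.02 m or distance of any of coupling, tape_roll, capped_jar, spanner from where it was at the start of the episode above 0.03 m).
It also fails if it takes over 70 s, if anything falls off the work surface, if the arm or the gripper's body presses on something with over 40 N, if the wrist force passes 120 N, or if a joint passes its speed limit or range.

## Working session

There is one attempt and no reset: what is moved stays moved. The work goes in short steps, each a Python script; the robot and the scene stay as the last script left them, time stands still between calls to the robot, and variables do not carry over. Pictures are saved under pics/ and viewed, at most 10 in all, crops included, and the job is handed in when it is done.

```bash
mkdir -p pics
python3 - <<'E'
from station import r
import cv2,pickle
d={}
for n in("top","side"):
    s=r.snapshot(n); d[n]=s; cv2.imwrite(f"pics/{n}0.png",s["frame"][:,:,::-1])
    print(n,s["fx"],s["fy"],s["cx"],s["cy"],s["dist_coeffs"],"C",-s["R"].T@s["t"],s["R"].round(3).tolist())
pickle.dump(d,open("s0.pkl","wb"))
print(r.sense())
E
```

```text
top 397.6751988829578 397.6751988829578 276.195137813921 215.0882420816761 [-0.03183732  0.          0.          0.          0.        ] C [0.35909256 0.04993494 1.10871485] [[0.019, -1.0, -0.009], [-0.996, -0.019, -0.083], [0.083, 0.01, -0.996]]
side 383.23831080727916 383.23831080727916 275.37968015034943 207.4552395303159 [-0.06756999  0.          0.          0.          0.        ] C [0.34459278 0.88605424 0.4822989 ] [[-0.993, -0.12, -0.015], [-0.039, 0.435, -0.899], [0.115, -0.892, -0.437]]
{'clock': 0.1, 'joints': array([-7.12014200e+01,  5.25829039e+00,  7.05740016e+01, -2.75686211e-04,
        1.04266540e+02, -3.25063169e+00]), 'joint_vel': array([-0.028468  , -0.07351127, -0.09387385, -0.00898312,  0.03207253,
        0.13319578]), 'joint_torque': array([ 3.38375663e-03, -4.47856736e+01, -4.07569098e+01,  7.01573188e-02,
        2.84337468e-02, -1.21764456e-04]), 'tcp_pos': array([ 0.22523714, -0.55617523,  0.40363459]), 'orientation': array([-1.79901312e+02, -5.33728230e-03,  2.20491394e+01]), 'contact_force': array([-0.61776408,  0.90954372,  1.13311495]), 'torque': array([-0.03092376, -0.02031872,  0.01809675]), 'gripper_force': 0.0, 'opening': 0.0879323351945559}
```

View pics/top0.png

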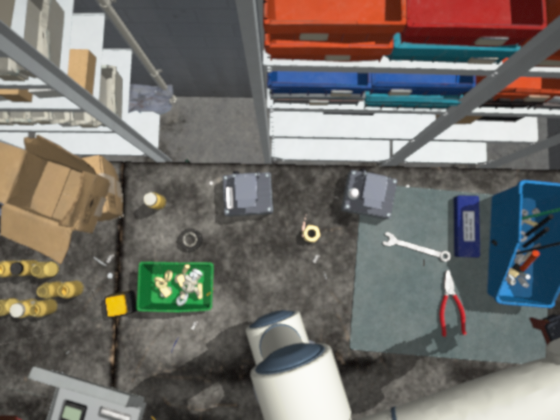

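View pics/side0.png

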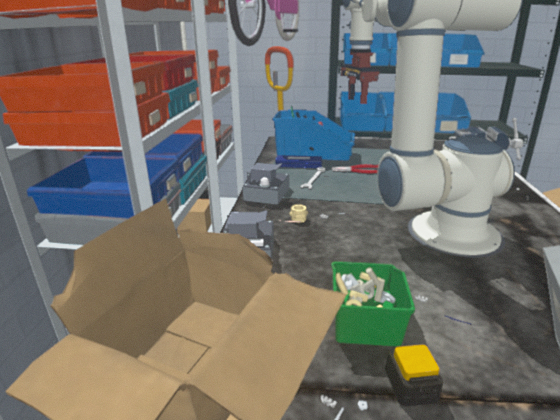

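Top view: the lamp box is at about (370,193) px, with its dome at (354,193). The fuse box is at (247,193), coupling (311,233), jar (153,200), tape (190,240) and spanner (417,247). In the side view the lamp box is at (266,186). I'll look closer.

```bash
cat > h.py <<'E'
import numpy as np, cv2
def ray(s,uv):
    K=np.array([[s["fx"],0,s["cx"]],[0,s["fy"],s["cy"]],[0,0,1.]])
    p=cv2.undistortPoints(np.array([[uv]],float),K,np.array(s["dist_coeffs"]))[0,0]
    return -s["R"].T@s["t"], s["R"].T@np.array([p[0],p[1],1.])
def onz(s,uv,z):
    c,d=ray(s,uv); return c+d*(z-c[2])/d[2]
def proj(s,X):
    K=np.array([[s["fx"],0,s["cx"]],[0,s["fy"],s["cy"]],[0,0,1.]])
    return cv2.projectPoints(np.array(X,float).reshape(-1,1,3),cv2.Rodrigues(s["R"])[0],s["t"],K,np.array(s["dist_coeffs"]))[0][:,0]
def tri(s1,u1,s2,u2):
    c1,d1=ray(s1,u1);c2,d2=ray(s2,u2)
    A=np.stack([d1,-d2],1);k=np.linalg.lstsq(A,c2-c1,rcond=None)[0]
    a,b=c1+k[0]*d1,c2+k[1]*d2
    return (a+b)/2,np.linalg.norm(a-b)
E
python3 - <<'E'
import pickle,cv2,numpy as np
d=pickle.load(open("s0.pkl","rb"))
a=d["top"]["frame"][160:230,330:410,::-1]; b=d["side"]["frame"][155:225,230:310,::-1]
z=lambda i:cv2.resize(i,None,fx=7,fy=7,interpolation=cv2.INTER_CUBIC)[:490]
im=np.hstack([z(a)[:, :],z(b)[:,:]]); im=cv2.resize(im,(800,350)); 
cv2.imwrite("pics/crop0.png",im)
E
```

```text
(no output)
```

View pics/crop0.png

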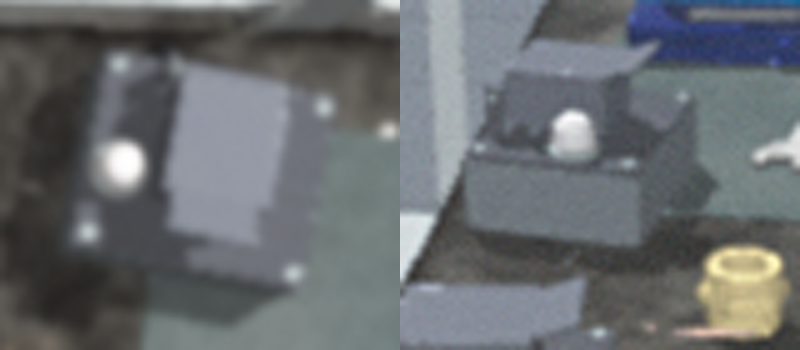

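The crop (5x) shows the lamp box with its four panel screws at crop (120,63), (325,105), (88,232) and (293,272), the dome at (122,165) and the guard with its lip towards the robot. Next I fit the box pose from these and check the dome and lip.

Run:
```python
import pickle,numpy as np
from h import *
d=pickle.load(open("s0.pkl","rb")); t,s=d["top"],d["side"]
px=lambda x,y:(330+x/5-.4,160+y/5-.4); ps=lambda x,y:(230+x/5-.4,155+y/5-.4)
S=[onz(t,px(*p),.051) for p in((120,63),(325,105),(88,232),(293,272))]
S=np.array(S);print(S.round(4));c=S.mean(0)
f=(S[0]+S[1]-S[2]-S[3])/2;l=(S[0]+S[2]-S[1]-S[3])/2
y1=np.arctan2(f[1],f[0]);y2=np.arctan2(-l[0],l[1])
print("c",c,"sizes",np.linalg.norm(f),np.linalg.norm(l),"yaw",np.degrees([y1,y2]))
# side screws
for n,u,z in(("BR",(683,97),.051),("FL",(628,163),.051),("BL",(480,148),.051)):print(n,onz(s,ps(*u),z))
yaw=(y1+y2)/2
R=np.array([[np.cos(yaw),-np.sin(yaw)],[np.sin(yaw),np.cos(yaw)]])
W=lambda x,y,z:np.r_[c[:2]+R@[x,y],z]
for n,P in dict(dome=W(-.01,.047,.062),lipL=W(-.043,.023,.097),lipR=W(-.043,-.023,.097),bkR=W(.045,-.028,.091),bkL=W(.045,.028,.091)).items():
    a=(proj(t,P)[0]-[330,160]+.4)*5;b=(proj(s,P)[0]-[230,155]+.4)*5;print(n,P,a,b)
f=d["top"]["frame"];
```

```text
[[ 0.5672 -0.1454  0.051 ]
 [ 0.5465 -0.2559  0.051 ]
 [ 0.4754 -0.1285  0.051 ]
 [ 0.4559 -0.2382  0.051 ]]
c [ 0.51125377 -0.1920293   0.051     ] sizes 0.09282444510005149 0.11189042790271021 yaw [-10.74170774 -10.33945516]
BR [ 0.2039603  -0.25764785  0.051     ]
FL [ 0.24521348 -0.14763146  0.051     ]
BL [ 0.33002941 -0.16281211  0.051     ]
dome [ 0.51002031 -0.14399308  0.062     ] [120.87416248 165.38929317] [171.19100867 132.84495904]
lipL [ 0.4731868  -0.16155134  0.097     ] [167.67590052 227.88784626] [236.36381468  67.88201307]
lipR [ 0.46477193 -0.20677512  0.097     ] [255.99447493 245.91083269] [258.94011531  42.57282204]
bkR [ 0.55037232 -0.22778876  0.091     ] [292.96609471  83.42822998] [125.51177046  36.99915755]
bkL [ 0.56061651 -0.17273372  0.091     ] [186.84920441  61.871087  ] [92.95625486 66.98669022]
```

```bash
cat >> h.py <<'E'
C=np.array([.5113,-.1920]); YAW=np.radians(-10.5)
RB=np.array([[np.cos(YAW),-np.sin(YAW)],[np.sin(YAW),np.cos(YAW)]])
def W(x,y,z): return np.r_[C+RB@[x,y],z]      # box frame -> world
def pose(tip,slope):
    """closed-finger tip (centre) in box frame; slope = deg from horizontal of the finger seen from tip backwards (90=tool down)"""
    a=np.radians(slope); d=np.r_[RB@[np.cos(a),0],-np.sin(a)]
    y=np.r_[RB@[0,-1],0]; x=np.cross(y,d)
    from scipy.spatial.transform import Rotation as Ro
    R=np.stack([x,y,d],1)
    return W(*tip)-.182*d, Ro.from_matrix(R).as_euler('xyz',degrees=True)
E
python3 - <<'E'
from station import r
import pickle,cv2,numpy as np
from h import *
d=pickle.load(open("s0.pkl","rb")); t,s=d["top"],d["side"]
for u in((330,165),(393,163),(265,160),(330,157),(330,113)):print(u,*[onz(t,u,z)[:2].round(3) for z in(0,.1,.2,.4)])
H=.045
for tip,sl in (((-.03,0,.08),30),((-.03,0,.08),45),((-.03,0,.08),60),((-.09,0,.08),30),((H+.02,0,.15),90),((H+.02,0,.17),100),((-.01,0,.07),60),((-.01,0,.2),60),((H+.06,0,.14),90),((H+.06,0,.14),110),((H+.06,0,.14),120),((H+.06,0,.22),110)):
    q=r.inverse_kinematics(*pose(tip,sl)); print(tip,sl,pose(tip,sl)[1].round(),None if q is None else np.round(q))
a=t["frame"][100:240,300:460,::-1];b=s["frame"][100:240,150:310,::-1]
cv2.imwrite("pics/crop1.png",cv2.resize(np.hstack([a,b]),None,fx=2.5,fy=2.5,interpolation=cv2.INTER_CUBIC))
E
```

```text
(330, 165) [ 0.597 -0.088] [ 0.575 -0.076] [ 0.554 -0.063] [ 0.511 -0.038]
(393, 163) [ 0.606 -0.267] [ 0.584 -0.238] [ 0.561 -0.209] [ 0.517 -0.152]
(265, 160) [0.608 0.096] [0.585 0.092] [0.563 0.088] [0.518 0.079]
(330, 157) [ 0.62  -0.088] [ 0.596 -0.075] [ 0.573 -0.063] [ 0.526 -0.038]
(330, 113) [ 0.748 -0.087] [ 0.713 -0.075] [ 0.678 -0.062] [ 0.608 -0.038]
(-0.03, 0, 0.08) 30 [180. -60. -10.] None
(-0.03, 0, 0.08) 45 [180. -45. -10.] None
(-0.03, 0, 0.08) 60 [180. -30. -10.] [-32. -36. 124.  12.  64.  66.]
(-0.09, 0, 0.08) 30 [180. -60. -10.] None
(0.065, 0, 0.15) 90 [180.   0. -10.] [-23.   7.  76.  -0.  97.  78.]
(0.065, 0, 0.17) 100 [180.  10. -10.] [-22.  16.  64.  -2. 110.  78.]
(-0.01, 0, 0.07) 60 [180. -30. -10.] [-31. -31. 122.  11.  61.  67.]
(-0.01, 0, 0.2) 60 [180. -30. -10.] [-31. -33. 110.  10.  75.  69.]
(0.105, 0, 0.14) 90 [180.   0. -10.] [-22.  13.  70.  -0.  97.  79.]
(0.105, 0, 0.14) 110 [180.  20. -10.] [-20.  33.  48.  -4. 119.  79.]
(0.105, 0, 0.14) 120 [180.  30. -10.] [-20.  43.  35.  -6. 131.  78.]
(0.105, 0, 0.22) 110 [180.  20. -10.] [-20.  34.  38.  -4. 128.  78.]
```

View pics/crop1.png

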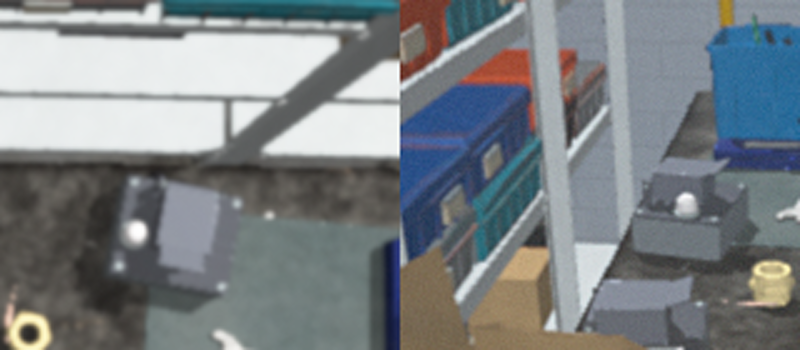

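The crop shows a shelf post just behind and right of the lamp box: its base is at top px (386,164), and in the side view it sits at col 234–241. I'll measure it and the clearance behind the guard.

Run:
```python
from station import r
import pickle,cv2,numpy as np
from h import *
d=pickle.load(open("s0.pkl","rb")); t,s=d["top"],d["side"]
# side crop px of post right edge: (632,220),(622,60) ; left edge (606,60)
for nm,u in (("R",(632,220)),("R",(624,60)),("L",(606,60))):
    p=(150+(u[0]-400)/2.5,100+u[1]/2.5); c,dd=ray(s,p)
    for y in(-.2,-.25,-.3,-.35): X=c+dd*(y-c[1])/dd[1]; print(nm,X.round(3),"->top crop",((proj(t,X)[0]-[300,100])*2.5).round())
H=.045
for tip,sl in [((-.03,0,.075),s_) for s_ in (50,52,55,58)]+[((H+.07,0,.14),a) for a in(75,80,85)]:
    q=r.inverse_kinematics(*pose(tip,sl)); print(tip,sl,None if q is None else np.round(q))
```

```text
R [ 0.586 -0.2    0.014] ->top crop [177. 171.]
R [ 0.598 -0.25  -0.008] ->top crop [216. 166.]
R [ 0.609 -0.3   -0.029] ->top crop [254. 161.]
R [ 0.62  -0.35  -0.051] ->top crop [290. 156.]
R [ 0.585 -0.2    0.216] ->top crop [227. 127.]
R [ 0.597 -0.25   0.204] ->top crop [277. 120.]
R [ 0.608 -0.3    0.192] ->top crop [326. 113.]
R [ 0.619 -0.35   0.18 ] ->top crop [373. 106.]
L [ 0.607 -0.2    0.216] ->top crop [227. 104.]
L [ 0.619 -0.25   0.204] ->top crop [277.  96.]
L [ 0.631 -0.3    0.192] ->top crop [325.  89.]
L [ 0.643 -0.35   0.18 ] ->top crop [372.  81.]
(-0.03, 0, 0.075) 50 [-36. -45. 133.  19.  56.  59.]
(-0.03, 0, 0.075) 52 [-35. -43. 131.  18.  58.  61.]
(-0.03, 0, 0.075) 55 [-34. -40. 129.  15.  60.  63.]
(-0.03, 0, 0.075) 58 [-33. -37. 126.  13.  62.  65.]
(0.115, 0, 0.14) 75 [-24.   1.  85.   3.  80.  77.]
(0.115, 0, 0.14) 80 [-23.   5.  79.   2.  86.  78.]
(0.115, 0, 0.14) 85 [-22.  10.  74.   1.  91.  78.]
```

```bash
cat >> h.py <<'E'
HX,HZ=.045,.074
def rot(p,th): c,s=np.cos(th),np.sin(th); return np.array([p[0]*c+p[1]*s,-p[0]*s+p[1]*c])
EDGE=np.array([-.088,.022]); U=np.array([np.cos(.28),-np.sin(.28)])   # along lip towards its root
def lift(thd,back=0.,gap=0.):
    """pose with the finger's front face under the lip at guard angle thd (deg)"""
    f=thd/95; sl=55+25*f; s=.015-.005*f; a=np.radians(sl)
    d=np.array([np.cos(a),-np.sin(a)]); n=np.array([np.sin(a),np.cos(a)])
    th=np.radians(thd)
    corner=rot(EDGE,th)+s*d if sl>16+thd else rot(EDGE+s*U,th)
    tip=corner-(.010+gap)*n-back*d
    return pose((HX+tip[0],0,HZ+tip[1]),sl)
E
cat > lift.py <<'E'
import sys
from station import r
from h import *
pre=lift(0,.10,.005); inn=lift(0,0,.005)
up=pose((-.10,0,.33),70)
steps=list(np.arange(0,96,11.9))+[96]
for n,p in [("up",up),("pre",pre),("in",inn)]+[(round(t),lift(t)) for t in steps]:
    q=r.inverse_kinematics(*p); print(n,p[0].round(3),p[1].round(),None if q is None else np.round(q))
E
python3 lift.py
```

```text
up [ 0.352 -0.162  0.501] [180. -20. -10.] [-33. -33.  94.   8. 101.  70.]
pre [ 0.306 -0.154  0.306] [180. -35. -10.] None
in [ 0.363 -0.164  0.224] [180. -35. -10.] [-35. -44. 131.  16.  62.  62.]
0 [ 0.367 -0.165  0.227] [180. -35. -10.] [-35. -43. 130.  16.  62.  62.]
12 [ 0.38  -0.168  0.251] [180. -32. -10.] [-33. -39. 125.  13.  65.  65.]
24 [ 0.397 -0.171  0.272] [180. -29. -10.] [-32. -35. 119.  11.  69.  67.]
36 [ 0.417 -0.175  0.291] [180. -26. -10.] [-30. -30. 114.   9.  72.  69.]
48 [ 0.44  -0.179  0.307] [180. -22. -10.] [-29. -24. 108.   7.  75.  71.]
60 [ 0.465 -0.183  0.318] [180. -19. -10.] [-27. -19. 103.   6.  78.  73.]
71 [ 0.49  -0.188  0.325] [180. -16. -10.] [-26. -14.  97.   4.  81.  74.]
83 [ 0.515 -0.193  0.329] [180. -13. -10.] [-25.  -8.  92.   3.  84.  75.]
95 [ 0.541 -0.197  0.328] [180. -10. -10.] [-24.  -3.  87.   2.  86.  76.]
96 [ 0.542 -0.198  0.328] [180. -10. -10.] [-24.  -3.  87.   2.  87.  76.]
```

```bash
cat > go1.py <<'E'
from station import r
from h import *
r.grab(3)
up=pose((-.085,0,.33),78); pre=pose((-.080,0,.083),75)
r.reach(*up); r.servo_line(*pre,speed=.15)
inn=lift(0,0,.005)
r.servo_line(inn[0],inn[1],speed=.06)
s=r.sense(); print(s["clock"],s["contact_force"].round(1),(s["tcp_pos"]-inn[0]).round(4),s["opening"])
im=r.snapshot("side"); import cv2,pickle
t=r.snapshot("top")
a=im["frame"][120:225,200:340,::-1]; b=t["frame"][120:225,300:440,::-1]
cv2.imwrite("pics/in.png",cv2.resize(np.hstack([a,b]),(800,300),interpolation=cv2.INTER_CUBIC))
E
python3 go1.py
```

```text
5.725 [0.3 0.1 1. ] [ 0.0002 -0.0001  0.0007] 0.000825444806699848
```

View pics/in.png

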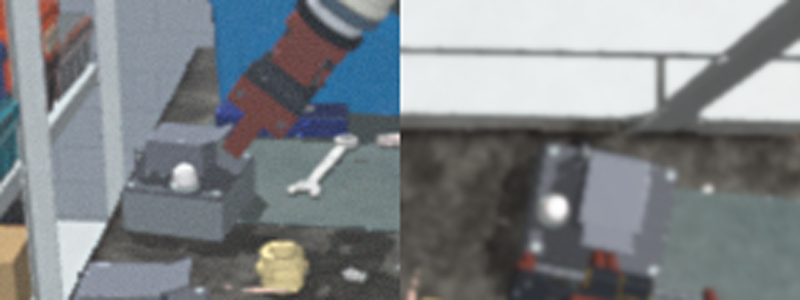

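The side view (left, finger tip at crop (228,150)) shows the finger just under the lip and centred on it. Now the lift.

```bash
cat > go2.py <<'E'
from station import r
from h import *
import cv2
for t in list(np.arange(0,96,12))+[95]:
    p=lift(t); r.servo_line(p[0],p[1],speed=.06)
    s=r.sense(); f=s["contact_force"]; print(t,f.round(1),end=" ")
    if np.linalg.norm(f)>8: print("STOP");break
a=r.snapshot("side")["frame"][100:220,200:360,::-1]; b=r.snapshot("top")["frame"][100:220,300:460,::-1]
cv2.imwrite("pics/lifted.png",cv2.resize(np.hstack([a,b]),(800,300),interpolation=cv2.INTER_CUBIC))
print(s["clock"])
E
python3 go2.py
```

```text
0 [-0.2  0.5 -0.8] 12 [-0.8 -0.2 -0.5] 24 [-0.3 -0.7  0.1] 36 [-0.4  0.4 -0.8] 48 [ 0.  -0.3 -0.2] 60 [-0.2  0.3  0.5] 72 [-0.8  0.1  0.6] 84 [0.2 0.4 0.4] 95 [ 0.6 -0.7  0.5] 10.8833
```

View pics/lifted.png

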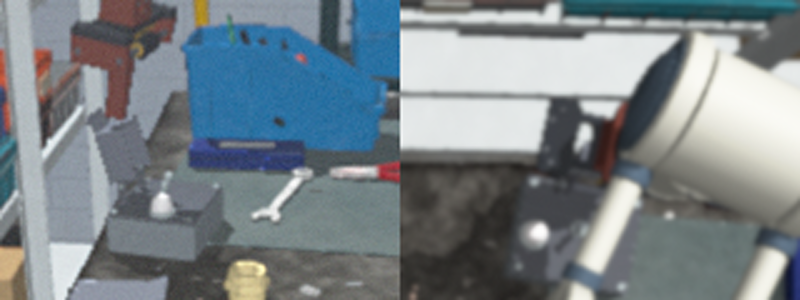

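The guard leans back on its stop (side crop (120,140)) and the toggle is standing free. Next I retreat, come down in front of the toggle and push it while watching the force.

```bash
cat > go3.py <<'E'
from station import r
from h import *
import cv2
SL=65;a=np.radians(SL);n=np.array([np.sin(a),np.cos(a)])
def P(cx,cz=.001):
    t=np.array([cx,cz])-.010*n; return pose((HX+t[0],0,HZ+t[1]),SL)
s=r.sense(); 
r.servo_line(s["tcp_pos"]+np.r_[RB@[-.10,0],.02],speed=.15)
r.servo_line(*P(-.080,.07),speed=.15)
r.servo_line(*P(-.075),speed=.08)
print("down",r.sense()["contact_force"].round(1))
r.servo_line(*P(-.055),speed=.05)
bx=np.r_[RB@[1,0],0]
for x in np.arange(-.052,-.029,.0015):
    r.servo_line(*P(x),speed=.03); r.wait(.05)
    s=r.sense(); f=s["contact_force"]@bx; print(round(x*1e3,1),round(f,1),end=" | ")
    if f<-6: break
r.wait(.3)
r.servo_line(*P(-.070),speed=.08)
r.servo_line(*P(-.085,.12),speed=.15)
print(r.sense()["clock"])
A=r.snapshot("side")["frame"][130:220,215:335,::-1]; b=r.snapshot("top")["frame"][130:220,320:440,::-1]
cv2.imwrite("pics/tog.png",cv2.resize(np.hstack([A,b]),(800,300),interpolation=cv2.INTER_CUBIC))
E
python3 go3.py
```

```text
down [ 0.3 -0.2 -0.1]
-52.0 -0.1 | -50.5 -1.5 | -49.0 -0.6 | -47.5 -1.7 | -46.0 -0.7 | -44.5 -1.2 | -43.0 -1.1 | -41.5 -1.0 | -40.0 -0.7 | -38.5 -0.2 | -37.0 -1.6 | -35.5 -5.6 | -34.0 -14.0 | 19.725
```

View pics/tog.png

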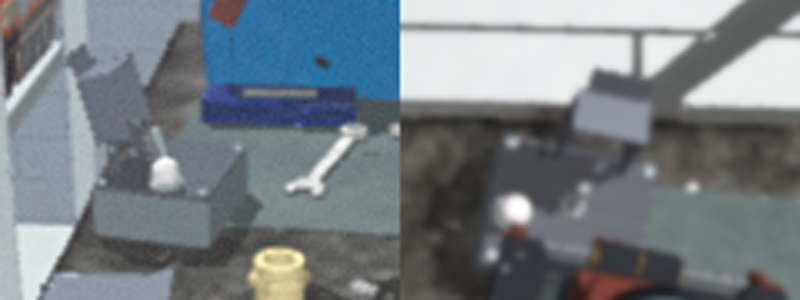

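The toggle now leans back, and its stop was felt at -36.5 mm against -37 expected. The guard is still open. It leans into the shelf plane, so there is no room for a finger behind it. I'll straddle it with the open fingers, hold it lightly, tip it forward to about 1.2 rad and let go.

```bash
cat > go4.py <<'E'
from station import r
from h import *
import cv2
G=np.array([-.055,.002])
def Q(thd,sl,back=0.):
    a=np.radians(sl); d=np.array([np.cos(a),-np.sin(a)]); t=rot(G,np.radians(thd))+(.019-back)*d
    return pose((HX+t[0],0,HZ+t[1]),sl)
W_=[Q(106,60,.10),Q(106,60),Q(96,58),Q(86,56),Q(76,54),Q(70,53),Q(70,53,.08)]
ok=[r.inverse_kinematics(*p) is not None for p in W_]; print(ok)
if all(ok):
    r.let_go()
    s=r.sense(); r.servo_line(s["tcp_pos"]+[0,0,.07],speed=.15)
    r.servo_line(*W_[0],speed=.15); r.servo_line(*W_[1],speed=.08)
    print("at",r.sense()["contact_force"].round(1))
    r.grab(3); s=r.sense(); print("grip",s["opening"],s["gripper_force"],s["contact_force"].round(1))
    for p in W_[2:6]:
        r.servo_line(*p,speed=.05); s=r.sense(); print(s["opening"].round(4),s["contact_force"].round(1))
    A=r.snapshot("side")["frame"][130:220,215:335,::-1]
    r.let_go(); r.wait(.6)
    r.servo_line(*W_[6],speed=.12)
    s=r.sense(); r.servo_line(s["tcp_pos"]+np.r_[RB@[-.04,0],.10],speed=.15)
    print(r.sense()["clock"],r.sense()["contact_force"].round(1))
    r.wait(.3)
    b=r.snapshot("side")["frame"][130:220,215:335,::-1]; c=r.snapshot("top")["frame"][130:220,320:440,::-1]
    cv2.imwrite("pics/end.png",cv2.resize(np.hstack([A,b,c]),(800,200),interpolation=cv2.INTER_CUBIC))
E
python3 go4.py
```

```text
[True, True, True, True, True, True, True]
at [ 0.5 -0.3  0.4]
grip 0.05604298515564211 2.999941280577332 [-0.2  1.6 -0.5]Traceback (most recent call last):
  File "go4.py", line 17, in <module>
    r.servo_line(*p,speed=.05); s=r.sense(); print(s["opening"].round(4),s["contact_force"].round(1))
                                                   ^^^^^^^^^^^^^^^^^^
AttributeError: 'float' object has no attribute 'round'
```

The grip is right: 56.0 mm at 3 N. Only a print failed, so I continue from the first step of the tip.

```bash
sed -i 's/s\["opening"\].round(4)/round(s["opening"],4)/; s/W_\[2:6\]/W_[3:6]/; /^    r.let_go()$/d; /W_\[0\],speed/d; /servo_line(s\["tcp_pos"\]+\[0,0,.07\]/d; /print("at"/d; /r.grab(3)/d' go4.py; cat go4.py | sed -n 9,30p; python3 go4.py
```

```text
ok=[r.inverse_kinematics(*p) is not None for p in W_]; print(ok)
if all(ok):
    for p in W_[3:6]:
        r.servo_line(*p,speed=.05); s=r.sense(); print(round(s["opening"],4),s["contact_force"].round(1))
    A=r.snapshot("side")["frame"][130:220,215:335,::-1]
    r.let_go(); r.wait(.6)
    r.servo_line(*W_[6],speed=.12)
    s=r.sense(); r.servo_line(s["tcp_pos"]+np.r_[RB@[-.04,0],.10],speed=.15)
    print(r.sense()["clock"],r.sense()["contact_force"].round(1))
    r.wait(.3)
    b=r.snapshot("side")["frame"][130:220,215:335,::-1]; c=r.snapshot("top")["frame"][130:220,320:440,::-1]
    cv2.imwrite("pics/end.png",cv2.resize(np.hstack([A,b,c]),(800,200),interpolation=cv2.INTER_CUBIC))
[True, True, True, True, True, True, True]
0.056 [1.1 1.5 0.2]
0.0563 [-1.1  1.4  0.1]
0.0556 [-0.1  2.2  0.7]
29.2083 [ 0.  -0.2 -0.7]
```

View pics/end.png

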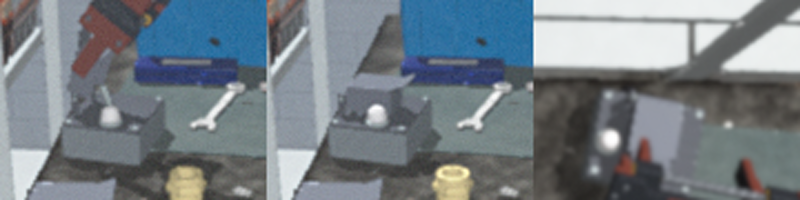

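The middle picture shows the guard shut over the toggle, with the lip at crop (405,80) as at the start. The arm is clear, and the spanner and coupling have not moved.

```bash
python3 -c "
from station import r
print(r.hand_in())"
```

```text
the job is handed in; nothing more can be done
None
```

The job is handed in (no verdict was shown): on the lamp box, the guard was lifted open with one finger, the toggle pushed on to its stop, and the guard held lightly between both fingers (3 N), tipped forward and released to drop shut by itself. The other box and the bystanders were left alone.

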